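# Unlock a water filter's service hatch with its key and take the panel off

### The job

Open the service hatch of the water filter unit on the worktop: take the key from its stand, press it on the lock in the unit's sloping face and turn it until it drops into the slot, then turn it clockwise as far as it goes so that the lock's cam lets go of the panel. Leave the key fully home in the lock, lift the panel out of its frame by its pull and lay it flat, pull upwards, on the bare worktop. Do not knock over the jar, the shaker or the tin.

Things in the scene. Friction and masses are not known exactly. Their poses are not given: they have to be found in the camera images.
- key_grip (a point): Black plastic key, upright in its stand, tongue down. The point is the centre of its flat bow, 36 wide x 12 thick x 34 mm high; below the bow a shank 12 mm across, 14 long, then a collar 34 mm across, 4 thick, then the tongue. z points up from tongue to bow, x along the width of bow and tongue, y across their thickness. About 60 g; fits the lock either way round (half a turn).
- key_tip (a point): Middle of the end of the key's flat tongue, 47 mm below key_grip, same axes. The tongue is 24 mm wide, 6 thick, 12 long below the collar, with a rounded end.
- stand: Small fixed grey square stand, 50 x 50 mm and 20 mm high, with a hole 27 x 27 mm in which the key's tongue hangs; the key's collar rests on its rim. Origin at the centre of its underside.
- lock_mouth (a point): Centre of the outer face of the lock, a steel drum 40 mm across standing 16 mm out of the unit's sloping face. z is the outward normal, 30 degrees from vertical, leaning to the robot; x points up the slope, y across it to the left. These axes are fixed and do not turn with the drum. With the key fully home its collar rests on the drum and key_tip is 12 mm below this point.
- lock_foot (a point): Where the drum's axis meets the sloping face, 16 mm below lock_mouth, same axes. In the drum is a slot 28 x 9 mm, 16 deep, through its centre. How far the drum is turned at the start is not given: the slot's long direction lies anywhere from 20 degrees anticlockwise to 15 clockwise of x, seen looking onto the face. The drum is stiff (0.2 N m) and stays where it is left.
- panel_edge (a point): Middle of the panel's upper edge as it lies in the frame (fixed point, axes as lock_mouth). The lock's cam, a 9 mm wide steel finger on the drum in line with the slot, lies over it 1.5 mm above the panel. The drum turns clockwise to a firm stop with the slot 57 degrees clockwise of x; the cam is clear of the panel from about 45 degrees. The key has about 7 degrees of play in the slot.
- panel_grip (a point): Grey access panel 70 x 96 x 6 mm, loose (1 mm play) in a 6 mm high frame on the lower sloping face. An upright fin, its pull, 36 mm long (x), 12 thick (y), rises 29 mm from its middle; the point is in the pull, 24 mm above the panel's underside, 11 below the pull's top. z points out of the panel, x up the slope, y left. 100 to 180 g. It comes out along z once the cam is aside.
- unit: White water filter unit, fixed, 124 mm wide, 140 deep, 47 mm high in front and 123 at the back; origin at the centre of its foot, x to its back, z up. The sloping face looks to the robot. The bare worktop is z = 0; to the unit's left (x 0.37 to 0.50, y 0.16 to 0.25) it is clear.
- jar: Bystander: clear jar with a dark lid, 60 mm across, 80 mm high; origin at the centre of its underside.
- shaker: Bystander: salt shaker, 44 mm across, 90 mm high; origin at the centre of its underside.
- tin: Bystander: food tin, 75 mm across, 58 mm high; origin at the centre of its underside.

How it is judged:
On the way, in this order (a step that is already met when the one before it is completed fails the run):
1. the key has dropped into the lock's slot (z of key_tip in the frame of lock_mouth below -0.009 m and x of key_tip in the frame of lock_mouth between -0.005 and 0.005 m and y of key_tip in the frame of lock_mouth between -0.005 and 0.005 m and angle between the z axis of key_grip and the z axis of lock_mouth, either way round below 0.2 rad), for 0.1 s.
2. the key, in the slot, is turned clockwise to the stop (all of step 1 and angle between the x axis of key_grip and the x axis of lock_mouth, either way round above 0.78 rad), for 0.1 s.
3. the panel is lifted out of its frame, the key staying in the lock (all of step 2 and (z of panel_grip in the frame of lock_mouth above 0.028 m or distance between panel_grip and lock_mouth above 0.1 m)), for 0.1 s.
At the end, for the whole second after the job is handed in: The key is in the lock, at least 9 mm deep, within 5 mm and 0.2 rad of its axis, turned over 45 degrees clockwise of the face's x; the panel lies flat on the worktop, pull up (panel_grip 18 to 28 mm high, tilt under 0.08 rad); jar, shaker and tin are not tipped over (all of step 2 and height (world z) of panel_grip between 0.018 and 0.028 m and angle between panel_grip's own z axis and vertical below 0.08 rad); the robot touches nothing.
It fails at once if the jar is knocked over (angle between jar's own z axis and vertical above 0.6 rad).
It fails at once if the shaker is knocked over (angle between shaker's own z axis and vertical above 0.6 rad).
It fails at once if the tin is knocked over (angle between tin's own z axis and vertical above 0.6 rad).
It also fails if it takes over 64 s, if anything falls off the work surface, if the arm or the gripper's body presses on something with over 40 N, if the wrist force passes 120 N, or if a joint passes its speed limit or range.

### The arm

A 6-joint arm with a two-finger parallel gripper is mounted at the origin on a cart in front of the work surface, level with it; the furniture and walls round the work are solid. World frame = base frame: x ahead of the robot, y to its left, z up, the work surface at z = 0. Lengths are in m, angles in rad, forces in N, time in s.
With the tool pointing down it reaches from about 0.225 to 0.875 m from the base axis. Payload 3.4 kg.
Tool frame: the origin (TCP) lies midway between the tips of the shut fingers; the grasp point (between the pads) lies 19 mm behind it; z points along the fingers, y is the direction in which the jaws open and shut (so a half turn about z gives the same grasp; the last joint's range is limited). The gripper opens to 85 mm and grips with 20 to 120 N. Pads are 22 mm wide; open, the fingers measure 114 mm over their backs; the gripper's body (76 mm by 85 mm) begins 54 mm behind the grasp point. The pads swing forward as they close: fully open they stand 13 mm farther back than shut.
Start: joints at [1.074, 0.276, 1.505, -0, 1.361, -0.121], TCP at [0.211, 0.535, 0.231] pointing down, gripper open.
Joint ranges: [-2.89, 2.89], [-0.75, 2.08], [0.22, 2.7], [-1.18, 4.32], [0.11, 2.71], [-2.7, 2.7]. Speed limits (rad/s): [2.57, 2.57, 3.14, 3.14, 3.14, 3.14].

### API

Orientations are given as [roll, pitch, yaw] about the fixed x, y, z axes, in that order (R = Rz(yaw) Ry(pitch) Rx(roll)).
In Python, from station import r gives the robot as it stands.
- The arm moves only by the tool arm_command, never from a script. Its argument "plan" is a list of rows, each a list of 7 numbers: the opening, from -1 (shut) to 1 (fully open), then the shift along the tool's x, y, z in m, then the turn, a rotation vector about the tool's x, y, z in degrees. In form: [[claw, dx, dy, dz, wx, wy, wz], ...]. A call has 1 to 12 rows; each row is the pose to reach, as a shift and turn from the pose commanded when the call began, along the tool's axes at that moment; what a row does not reach only later rows make up. A row lasts 1/8 s, in which the tool goes at most 62.5 mm and 10.7 degrees, less where a joint would pass 70% of its speed; a pose out of reach is approached as far as the arm can. A call with a gripper value outside its range is refused whole. The fingers move at their own pace and stop on an object; "squeeze" is the grip in N (left out, the last holds). Time passes only in rows, so rows that repeat a pose let the fingers close. It gives the time, the measured TCP pose, the force and the opening at its end, in the units of the state.
- r.state(): the state, without advancing time (a new reading comes with each control period).
- r.grab_frame(name): name is "scene" or "top" or "wrist"; returns (picture, depth): 384x512x3 uint8, red, green, blue; 384x512 float32, m along the optical axis (not along the pixel's ray), 0 where there is no reading.
- r.calibration(name): a dict with "mtx" (3x3 intrinsics, pixels), "position" and "attitude" of the camera in the world; the wrist camera has in their place "T_tool_cam" (4x4, takes a point from camera to tool coordinates, whose origin is the TCP and whose axes are the flange's). Camera axes: x right, y down, z forward; pixel columns grow to the right and rows downward; lengths in m; the calibration is good to about 2 mm. A picture is of the moment at which its call begins: read the wrist's pose just before it. calibration takes no time and is no camera call.
- r.job_done(): hands the job in, once; it reports no verdict.
The state is a dict: "time": time; "qpos": joint angles; "joint_vel": joint speeds; "joint_torque": joint torques, N m; "tcp_pos": TCP position; "ee_rot": TCP orientation; "force": force on the tool from outside, world axes, zero at the start; "torque": the same for the moment, N m; "grip_width": finger opening in m.
Only numpy, scipy, OpenCV 4.12 (cv2) and the standard library are available. Lean on these libraries where they do the work, as an engineer would, in place of code of your own. Each camera call takes 0.05 s, during which the arm holds its last target.

## Working session

There is one attempt and no reset: what is moved stays moved. The work goes in short steps, Python scripts to look and compute and a tool call to move; the robot and the scene stay as the last step left them, time stands still between calls to the robot, and variables do not carry over. Pictures are saved under pics/ and viewed, and the job is handed in when it is done.

Besides the shell and the picture viewer there is one more tool, called after ">>>" as name([rows], argument=value, ...), one row to a line, values as JSON. arm_command: Moves the arm, as the interface text tells. Its arguments: {"type":"object","properties":{"plan":{"type":"array","items":{"type":"array","items":{"type":"number"}}},"squeeze":{"type":"number"}},"required":["plan"]}

```bash
ls; mkdir -p pics; python3 - <<'E'
from station import r
import cv2,numpy as np
print(r.state())
for n in("scene","top"):
    c=r.calibration(n);print(n,c)
    p,d=r.grab_frame(n);np.save(f"{n}_d.npy",d);cv2.imwrite(f"pics/{n}1.png",p[:,:,::-1]);np.save(f"{n}_p.npy",p)
print(r.calibration("wrist"))
E
```

```text
pics
{'time': 0.0, 'qpos': array([ 1.07398927e+00,  2.76602773e-01,  1.50616575e+00,  2.98895386e-06,
        1.36069472e+00, -1.21029905e-01]), 'joint_vel': array([-0.0004243 , -0.00070564,  0.00196459, -0.00108716,  0.00077367,
        0.00017761]), 'joint_torque': array([-1.80532192e-03, -4.16776049e+01, -2.45813155e+01, -2.38882112e-04,
        1.09700594e-02, -4.75814758e-06]), 'tcp_pos': array([0.21078197, 0.53438969, 0.23042228]), 'ee_rot': array([-3.13973610e+00, -2.28745614e-04,  2.76581467e+00]), 'force': array([ 0.61356729,  0.44752709, -0.08684592]), 'torque': array([ 0.03189588,  0.0132003 , -0.00608405]), 'grip_width': 0.08562644631296923}
scene {'mtx': array([[485.08896557,   0.        , 251.87940395],
       [  0.        , 485.08896557, 189.77672077],
       [  0.        ,   0.        ,   1.        ]]), 'position': array([-0.05613685, -0.3179695 ,  0.78411809]), 'attitude': array([-2.37430761,  0.00922204, -1.10287674])}
top {'mtx': array([[394.58095219,   0.        , 258.4949807 ],
       [  0.        , 394.58095219, 182.91037398],
       [  0.        ,   0.        ,   1.        ]]), 'position': array([ 0.3347269 , -0.00697635,  1.01716838]), 'attitude': array([-2.92534449, -0.00432077, -1.70953517])}
{'mtx': array([[270.16958592,   0.        , 258.99641303],
       [  0.        , 270.16958592, 193.52647548],
       [  0.        ,   0.        ,   1.        ]]), 'T_tool_cam': array([[-1.07949673e-03, -9.47482870e-01, -3.19804700e-01,
         8.29423567e-02],
       [ 9.99999409e-01, -9.81604362e-04, -4.67293880e-04,
        -5.13538635e-04],
       [ 1.28831259e-04, -3.19805015e-01,  9.47483370e-01,
        -1.42758282e-01],
       [ 0.00000000e+00,  0.00000000e+00,  0.00000000e+00,
         1.00000000e+00]])}
```

View pics/scene1.png

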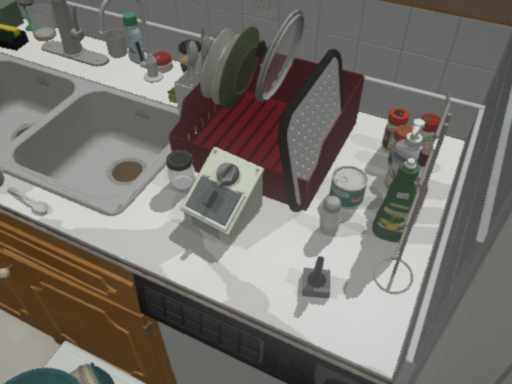

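View pics/top1.png

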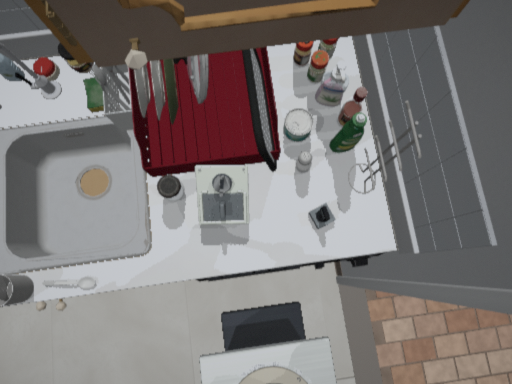

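```bash
cat > h.py <<'E'
import numpy as np
from scipy.spatial.transform import Rotation as R
from station import r
def cam(n,st=None):
    c=r.calibration(n)
    T=np.eye(4)
    if n=="wrist":
        B=np.eye(4);B[:3,:3]=R.from_euler('xyz',st['ee_rot']).as_matrix();B[:3,3]=st['tcp_pos'];T=B@c['T_tool_cam']
    else:
        T[:3,:3]=R.from_euler('xyz',c['attitude']).as_matrix();T[:3,3]=c['position']
    return c['mtx'],T
def px2w(K,T,u,v,d):
    p=np.array([(u-K[0,2])*d/K[0,0],(v-K[1,2])*d/K[1,1],d]);return T[:3,:3]@p+T[:3,3]
def ray_z(K,T,u,v,z):
    d=T[:3,:3]@np.array([(u-K[0,2])/K[0,0],(v-K[1,2])/K[1,1],1]);return T[:3,3]+d*(z-T[2,3])/d[2]
def proj(K,T,P):
    q=(np.asarray(P)-T[:3,3])@T[:3,:3];return np.c_[q[...,0]/q[...,2]*K[0,0]+K[0,2],q[...,1]/q[...,2]*K[1,1]+K[1,2]]
def cloud(K,T,d):
    v,u=np.mgrid[:d.shape[0],:d.shape[1]]
    q=np.stack([(u-K[0,2])*d/K[0,0],(v-K[1,2])*d/K[1,1],d],-1)
    return q@T[:3,:3].T+T[:3,3]
E
python3 - <<'E'
from h import *
import cv2
for n,pts in (("top",[(222,184),(223,207),(321,215),(169,187),(305,161),(298,125),(200,168),(246,168),(248,222),(201,224),(200,245)]),("scene",[(228,173),(210,198),(318,268),(317,283)])):
    K,T=cam(n);d=np.load(n+"_d.npy")
    for u,v in pts: print(n,u,v,px2w(K,T,u,v,d[v,u]).round(3))
    p=np.load(n+"_p.npy")[:,:,::-1]
    for k,(x,y,w,h) in enumerate({"top":[(185,150,75,75),(290,185,75,60)],"scene":[(170,140,110,100),(290,240,60,60)]}[n]):
        c=p[y:y+h,x:x+w];s=min(780//w,580//h);cv2.imwrite(f"pics/{n}c{k}.png",cv2.resize(c,None,fx=s,fy=s,interpolation=cv2.INTER_CUBIC));print(s)
E
```

```text
top 222 184 [0.542 0.047 0.102]
top 223 207 [0.487 0.052 0.103]
top 321 215 [ 0.445 -0.185  0.034]
top 169 187 [0.558 0.177 0.081]
top 305 161 [ 0.576 -0.16   0.085]
top 298 125 [ 0.681 -0.163  0.055]
top 200 168 [0.584 0.093 0.119]
top 246 168 [ 0.57  -0.014  0.117]
top 248 222 [ 0.451 -0.001  0.049]
top 201 224 [ 0.469  0.12  -0.002]
top 200 245 [0.415 0.128 0.001]
7
9
scene 228 173 [0.537 0.042 0.115]
scene 210 198 [0.477 0.049 0.097]
scene 318 268 [ 0.434 -0.193  0.072]
scene 317 283 [ 0.437 -0.195  0.022]
5
9
```

View pics/topc0.png

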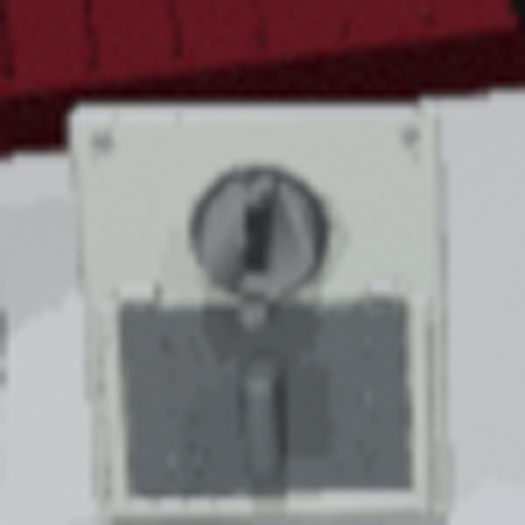

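View pics/scenec0.png

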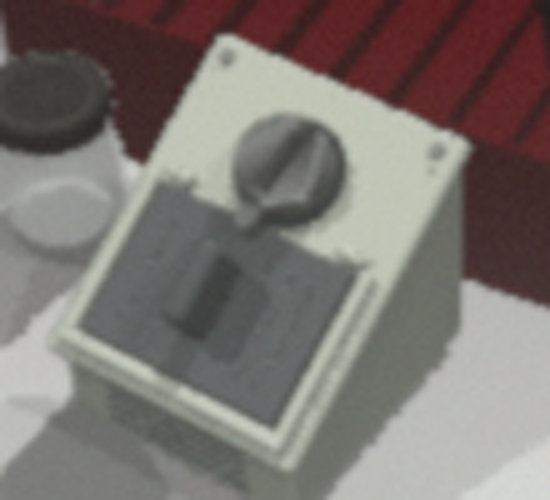

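View pics/scenec1.png

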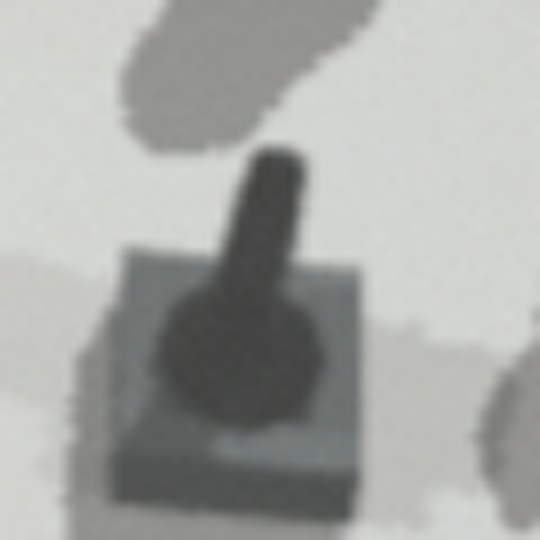

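View pics/topc1.png

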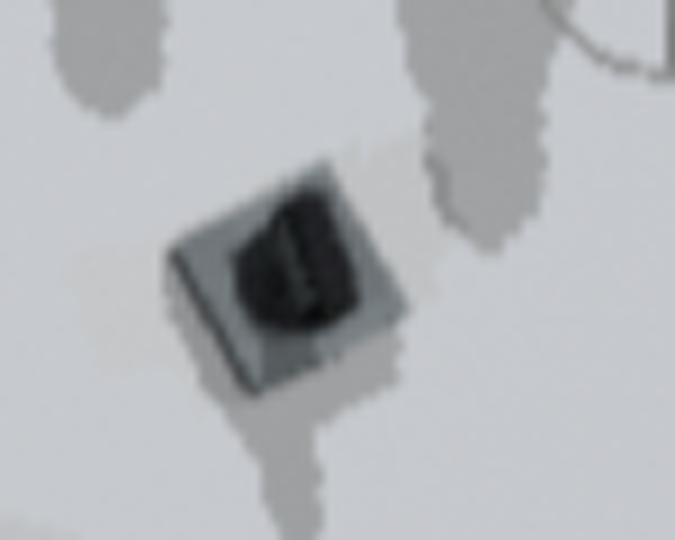

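```bash
cat >> h.py <<'E'
def axes(z,x):
    z=np.array(z,float);z/=np.linalg.norm(z);x=np.array(x,float);x-=z*(x@z);x/=np.linalg.norm(x)
    return np.c_[x,np.cross(z,x),z]
def rel(P,M,st=None):
    st=st or r.state();B=R.from_euler('xyz',st['ee_rot']).as_matrix()
    s=B.T@(np.array(P)-st['tcp_pos']);w=R.from_matrix(B.T@M).as_rotvec(degrees=True)
    print('shift',s.round(4),'turn',w.round(2),'len',np.linalg.norm(s).round(3),np.linalg.norm(w).round(1));return s,w
E
python3 - <<'E'
from h import *
rel([.47,.045,.215],axes([.5,0,-.866],[-1,0,0]))
E
```

```text
shift [-0.4208 -0.3601  0.016 ] turn [ -5.72 -29.67 -21.01] len 0.554 36.8
```

>>> arm_command([
  [1,-0.42,-0.36,0.015,-5.7,-29.7,-21],
  [1,-0.42,-0.36,0.015,-5.7,-29.7,-21],
  [1,-0.42,-0.36,0.015,-5.7,-29.7,-21],
  [1,-0.42,-0.36,0.015,-5.7,-29.7,-21],
  [1,-0.42,-0.36,0.015,-5.7,-29.7,-21],
  [1,-0.42,-0.36,0.015,-5.7,-29.7,-21],
  [1,-0.42,-0.36,0.015,-5.7,-29.7,-21],
  [1,-0.42,-0.36,0.015,-5.7,-29.7,-21],
  [1,-0.42,-0.36,0.015,-5.7,-29.7,-21],
  [1,-0.42,-0.36,0.015,-5.7,-29.7,-21],
  [1,-0.42,-0.36,0.015,-5.7,-29.7,-21],
])

```text
time: 1.48
tcp_pos: [0.4697, 0.0442, 0.2159]
ee_rot: [3.14, 0.524, 3.136]
force: [-0.3, 0.4, -0.3]
grip_width: 0.0857
```

```bash
cat > shot.py <<'E'
import sys,pickle,cv2
from h import *
def shot(name,sc=1):
    st=r.state();p,d=r.grab_frame("wrist")
    pickle.dump((st,p,d),open(name+".pkl","wb"))
    cv2.imwrite(f"pics/{name}.png",p[:,:,::-1]);return st,p,d
def crop(p,name,x,y,w,h):
    s=min(790/w,590/h);cv2.imwrite(f"pics/{name}.png",cv2.resize(np.ascontiguousarray(p[y:y+h,x:x+w,::-1]),None,fx=s,fy=s,interpolation=cv2.INTER_CUBIC));print('crop',name,x,y,'scale',s)
E
python3 - <<'E'
from shot import *
st,p,d=shot("w1");print(st['time'],st['tcp_pos'],st['ee_rot'],st['qpos'])
E
```

```text
1.475 [0.46971569 0.04417101 0.21588456] [3.13991822 0.52374932 3.13622648] [-0.08719726 -0.11957486  2.12046859  0.0733174   0.61979019 -1.70141893]
```

View pics/w1.png

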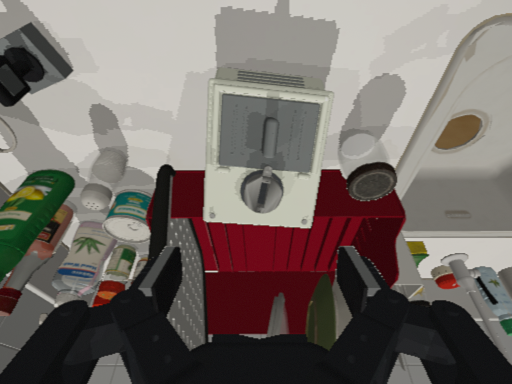

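```bash
python3 - <<'E'
from shot import *
st,p,d=pickle.load(open("w1.pkl","rb"))
crop(p,"w1c",195,65,150,170)
crop(p,"w1d",225,120,70,100)
K,T=cam("wrist",st);C=cloud(K,T,d)
# face plane: white areas beside lock
m=np.zeros(d.shape,bool);m[180:220,212:235]=1;m[180:215,290:312]=1
P=C[m];P=P[np.isfinite(P).all(1)]
for _ in range(3):
    c=P.mean(0);u,s,v=np.linalg.svd(P-c);n=v[2]*np.sign(v[2][2]);P=P[abs((P-c)@n)<.003]
print("face",c,n,"tilt",np.degrees(np.arccos(n[2])),"yaw",np.degrees(np.arctan2(-n[1],-n[0])),(abs((P-c)@n)).mean())
E
```

```text
crop w1c 195 65 scale 3.4705882352941178
crop w1d 225 120 scale 5.9
face [0.55321436 0.04592348 0.10619414] [-0.41784457  0.0587817   0.90661493] tilt 24.958327444469134 yaw -8.007728161198443 0.0005083502139534224
```

View pics/w1c.png

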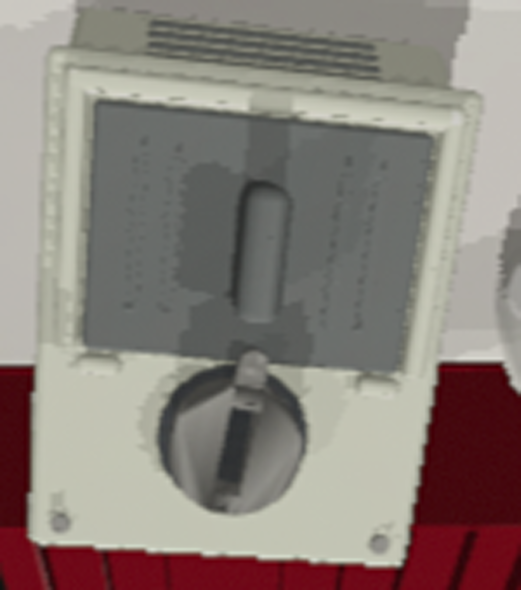

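View pics/w1d.png

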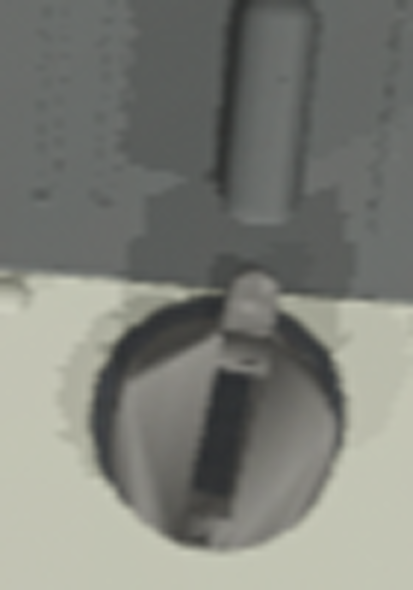

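>>> arm_command([
  [1,-0.02,0,0.055,0,0,0],
  [1,-0.02,0,0.055,0,0,0],
  [1,-0.02,0,0.055,0,0,0],
])

```text
time: 1.9
tcp_pos: [0.5134, 0.0473, 0.1781]
ee_rot: [3.14, 0.523, -3.14]
force: [-0.8, 0.8, 0.3]
grip_width: 0.0849
```

```bash
python3 - <<'E'
from shot import *
st,p,d=shot("w2");print(st['time'],st['tcp_pos'],st['ee_rot'])
crop(p,"w2c",185,40,170,210)
crop(p,"w2d",220,140,90,90)
E
```

```text
1.9 [0.51343796 0.04731045 0.17806236] [ 3.14000943  0.52270343 -3.14037898]
crop w2c 185 40 scale 2.8095238095238093
crop w2d 220 140 scale 6.555555555555555
```

View pics/w2c.png

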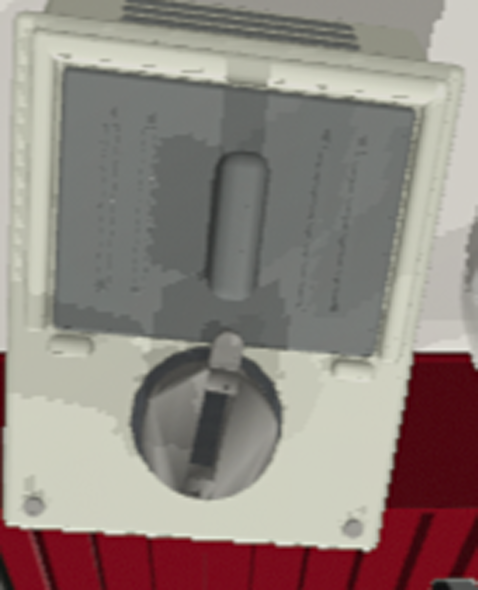

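View pics/w2d.png

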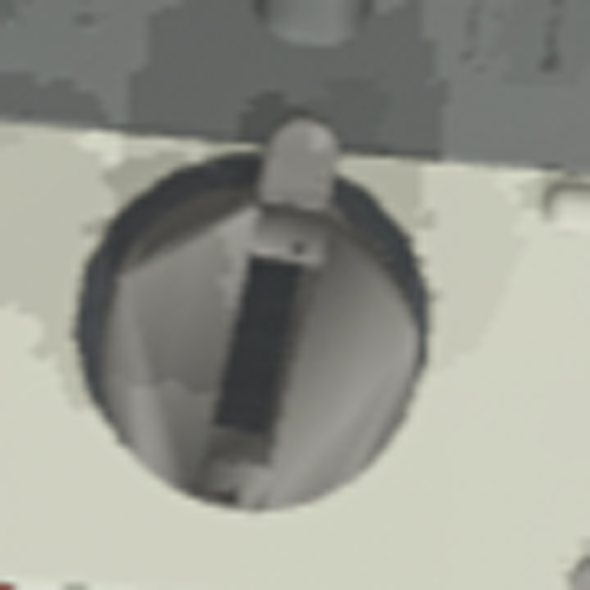

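```bash
python3 - <<'E'
from shot import *
st,p,d=pickle.load(open("w2.pkl","rb"))
q=p[155:222,225:292]
q=np.clip(q.astype(float)*1.5-60,0,255).astype(np.uint8)
cv2.imwrite("pics/w2e.png",cv2.resize(q[:,:,::-1],None,fx=8.8,fy=8.8,interpolation=cv2.INTER_LANCZOS4))
print((d[155:222:3,228:290:3]*1000).round(0).astype(int))
E
```

```text
[[219 220 219 219 219 220 221 220 220 221 220 221 221 221 221 221 221 222
  221 223 222]
 [219 220 221 220 221 221 220 221 221 221 221 221 215 216 222 223 223 222
  224 223 224]
 [227 226 228 228 227 228 228 227 222 222 222 217 215 216 215 224 223 223
  224 222 224]
 [229 227 228 228 227 229 229 228 227 225 226 217 217 216 217 230 230 230
  230 225 225]
 [228 228 229 230 228 230 227 228 227 227 226 217 218 217 218 230 231 232
  232 231 232]
 [229 228 229 230 227 227 226 225 222 221 220 217 218 218 229 229 230 232
  232 233 232]
 [230 229 231 228 228 229 221 216 215 216 216 214 216 216 221 230 230 230
  233 233 233]
 [231 231 231 229 229 218 216 216 215 216 216 217 216 217 217 216 230 232
  234 234 234]
 [231 232 228 230 219 216 217 217 217 216 230 231 217 217 218 216 218 233
  232 235 234]
 [231 233 230 225 216 217 216 218 216 218 230 231 231 220 219 218 217 219
  234 236 236]
 [233 232 231 218 217 217 217 218 219 218 232 232 234 218 218 219 219 220
  234 238 237]
 [234 232 232 218 219 219 218 218 218 233 233 232 231 220 220 220 219 222
  220 237 237]
 [236 232 233 218 219 219 218 21
[... 247 characters left out ...]
5 221 221 221 223 223 222 237 237 236 223 222 223 223 223 224
  223 241 242]
 [239 239 238 223 222 222 223 223 238 237 238 232 223 224 223 223 224 224
  242 242 242]
 [240 241 240 237 224 223 224 225 234 235 237 229 224 225 226 224 225 226
  242 242 244]
 [241 240 242   0 225 224 225 225 227 230 231 224 225 226 226 226 225 243
  243 243 244]
 [242 241 241 243 242 225 225 227 225 226 226 227 226 226 227 228 244 244
  244 245 244]
 [243 242 242 242 244 243 243 226 227 226 226 227 228 227 245 245 245 245
  246 246 246]
 [243 243 245 244 245 244 245 244 245 246 245 245 245 245 245 247 246 246
  246 246 247]
 [245 245 244 244 246 245 244 246 245 246 246 246 247 247 246 248 247 248
  248 249 249]]
```

View pics/w2e.png

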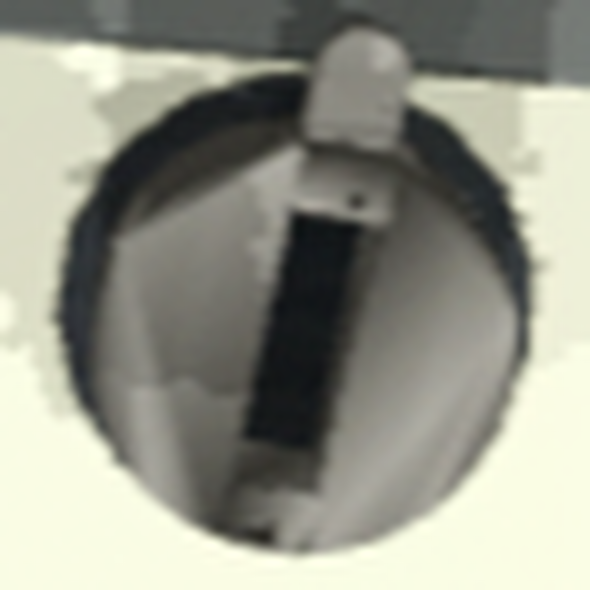

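```bash
python3 - <<'E'
from shot import *
from scipy.optimize import least_squares
for nm,box in (("w2",(150,225,222,296)),("w1",(160,215,232,292))):
    st,p,d=pickle.load(open(nm+".pkl","rb"))
    K,T=cam("wrist",st);C=cloud(K,T,d)
    # white face plane & drum plane by RANSAC-like SVD
    def fit(P,tol=.002):
        for _ in range(5):
            c=P.mean(0);v=np.linalg.svd(P-c,full_matrices=False)[2];n=v[2]*np.sign(v[2][2]);P=P[abs((P-c)@n)<tol]
        return c,n
    sub=C[box[0]:box[1],box[2]:box[3]];dd=d[box[0]:box[1],box[2]:box[3]]
    # face plane: region below image
    y0,y1=(box[1]-18,box[1]+3)
    if nm=="w2":
        m=np.zeros(d.shape,bool);m[175:230,195:222]=1;m[180:230,296:315]=1;m[222:230,195:315]=1
    else:
        m=np.zeros(d.shape,bool);m[180:220,212:235]=1;m[180:215,290:312]=1;m[214:220,212:310]=1
    c,n=fit(C[m&(d>0)])
    print(nm,"face c",c.round(4),"n",n.round(3),"tilt",np.degrees(np.arccos(n[2])).round(2),"yaw",np.degrees(np.arctan2(-n[1],-n[0])).round(2))
    h=(sub-c)@n
    print("heights hist",np.histogram(h,np.arange(-.012,.024,.002)))
    tm=(h>.012)&(h<.021)&(dd>0)
    P=sub[tm];c2,n2=fit(P,.0025);print(" drum plane",c2.round(4),n2.round(3),"tilt",np.degrees(np.arccos(n2[2])).round(2))
    # boundary: mask incl. slot filled
    M=(tm*255).astype(np.uint8)
    cs,_=cv2.findContours(M,cv2.RETR_EXTERNAL,cv2.CHAIN_APPROX_NONE);ct=max(cs,key=cv2.contourArea)
    hull=cv2.convexHull(ct)[:,0,:];B=np.array([sub[y,x] for x,y in hull])
    ex=np.cross([0,1,0],n2);ex/=np.linalg.norm(ex);ey=np.cross(n2,ex)
    q=np.c_[(B-c2)@ex,(B-c2)@ey]
    s=least_squares(lambda a:np.hypot(q[:,0]-a[0],q[:,1]-a[1])-a[2],[0,0,.02],loss='soft_l1',f_scale=.001)
    print(" circle r",s.x[2].round(4),"centre",(c2+ex*s.x[0]+ey*s.x[1]).round(4))
    # slot pixels: deep inside
    ctr=c2+ex*s.x[0]+ey*s.x[1]
    rr=np.linalg.norm((sub-ctr)-np.outer((sub-ctr).reshape(-1,3)@n2,n2).reshape(sub.shape),axis=-1)
    hh=(sub-ctr)@n2
    S=(hh<-.006)&(rr<.0155)&(dd>0)
    Q=sub[S]-ctr;q=np.c_[Q@ex,Q@ey];q0=q.mean(0);v=np.linalg.svd(q-q0)[2][0];v*=np.sign(v[0])
    print(" slot mean",q0.round(4),"dir deg (ccw +) vs ex",np.degrees(np.arctan2(v[1],v[0])).round(1),"ex",ex.round(3))
    yy,xx=np.nonzero(M);print(" top mask px range",xx.min()+box[2],xx.max()+box[2],yy.min()+box[0],yy.max()+box[0])
E
```

```text
w2 face c [0.5587 0.0384 0.1099] n [-0.372  0.04   0.927] tilt 21.97 yaw -6.2
heights hist (array([   0,    0,   64,  527,  570, 1304, 1070,  278,   85,  124,   55,
        323,  601,  471,   63,    0,    0]), array([-0.012, -0.01 , -0.008, -0.006, -0.004, -0.002,  0.   ,  0.002,
        0.004,  0.006,  0.008,  0.01 ,  0.012,  0.014,  0.016,  0.018,
        0.02 ,  0.022]))
 drum plane [0.5396 0.0461 0.117 ] [-0.481  0.057  0.875] tilt 28.95
 circle r 0.0197 centre [0.5371 0.0467 0.1156]
 slot mean [0.0027 0.0007] dir deg (ccw +) vs ex -13.5 ex [ 0.877 -0.     0.481]
 top mask px range 235 282 174 217
w1 face c [0.5568 0.0458 0.1083] n [-0.494  0.059  0.867] tilt 29.85 yaw -6.84
heights hist (array([  0,   0,   0,   0,   3, 637, 717, 282, 324, 235,  28,  61,  92,
       474, 435,   0,   0]), array([-0.012, -0.01 , -0.008, -0.006, -0.004, -0.002,  0.   ,  0.002,
        0.004,  0.006,  0.008,  0.01 ,  0.012,  0.014,  0.016,  0.018,
        0.02 ,  0.022]))
 drum plane [0.536  0.0465 0.1147] [-0.502  0.061  0.863] tilt 30.36
 circle r 0.0206 centre [0.5358 0.047  0.1145]
 slot mean [0.0037 0.0004] dir deg (ccw +) vs ex -12.6 ex [ 0.864 -0.     0.503]
 top mask px range 243 281 166 213
```

```bash
python3 - <<'E'
from shot import *
lm={"w1":np.array([.5358,.0468,.1147]),"w2":np.array([.5370,.0467,.1156])}
C={"w2":dict(pan=[(208.1,63.8),(332.7,78.4),(321.3,167.1),(203.9,156.4)],back=[(186.8,226.9),(319.2,235.4)],slot=[(225+325/8.8,155+215/8.8),(225+250/8.8,155+490/8.8)],pull=[(185+243/2.8095,40+155/2.8095),(185+232/2.8095,40+298/2.8095)]),
"w1":dict(pan=[(222.4,93.8),(320.3,103.9),(311.7,172.2),(218.6,164.4)],back=[(203.6,221.5),(311.1,228.1)],slot=[(225+240/5.9,120+360/5.9),(225+212/5.9,120+510/5.9)],pull=[(195+266/3.47,65+185/3.47),(195+258/3.47,65+320/3.47)])}
for nm in C:
    st,p,d=pickle.load(open(nm+".pkl","rb"));K,T=cam("wrist",st)
    a=np.radians(-6.8)
    for it in range(6):
        X=np.array([np.cos(a)*.866,np.sin(a)*.866,.5]);Y=np.array([-np.sin(a),np.cos(a),0]);Z=np.cross(X,Y)
        def hit(u,v,h):
            o=T[:3,3];dr=T[:3,:3]@np.array([(u-K[0,2])/K[0,0],(v-K[1,2])/K[1,1],1])
            P=o+dr*((lm[nm]+Z*h-o)@Z)/(dr@Z);return np.array([(P-lm[nm])@X,(P-lm[nm])@Y])
        pan=[hit(*q,-.010) for q in C[nm]['pan']];bk=[hit(*q,-.016) for q in C[nm]['back']]
        e=[pan[1]-pan[0],pan[2]-pan[3],bk[1]-bk[0]]
        ang=[np.arctan2(-v[0],v[1]) for v in e]+[np.arctan2((pan[3]-pan[0])[1],(pan[3]-pan[0])[0]),np.arctan2((pan[2]-pan[1])[1],(pan[2]-pan[1])[0])]
        if it==0:print(np.degrees(ang).round(2))
        a+=np.mean(ang)
    print(nm,"yaw",np.degrees(a),np.degrees(ang).round(2));print(np.round(pan,4).tolist(),np.round(bk,4).tolist())
    s=[hit(*q,0) for q in C[nm]['slot']];v=s[1]-s[0];print("slot",np.round(s,4),np.degrees(np.arctan2(v[1],v[0])))
    s=[hit(*q,.019) for q in C[nm]['pull']];print("pull ends",np.round(s,4))
E
```

```text
[ 0.15 -0.12  0.08 -0.36  2.9 ]
w2 yaw -6.142579245780883 [-0.46 -0.62 -0.33 -0.92  2.32]
[[-0.095, -0.0453], [-0.0942, 0.0482], [-0.0255, 0.051], [-0.0266, -0.0464]] [[0.0402, -0.0606], [0.0408, 0.0619]]
slot [[-0.0138  0.0013]
 [ 0.0137 -0.0031]] -9.30024808700798
pull ends [[-0.0771  0.0003]
 [-0.0435  0.0012]]
[ 0.07 -0.1   0.15 -0.17  2.12]
w1 yaw -6.284098282813134 [-0.38 -0.49 -0.18 -0.61  1.67]
[[-0.0934, -0.0459], [-0.0928, 0.0488], [-0.0245, 0.0508], [-0.0254, -0.0466]] [[0.0424, -0.061], [0.0428, 0.0619]]
slot [[-0.0142  0.0022]
 [ 0.0138 -0.0001]] -4.6643536851590985
pull ends [[-0.0767 -0.0001]
 [-0.0423  0.0014]]
```

```bash
python3 - <<'E'
from h import *
rel([.44,-.19,.20],axes([0,0,-1],[-1,0,0]))
E
```

```text
shift [ 0.0533 -0.237  -0.0555] turn [ 0.09 30.05  0.08] len 0.249 30.1
```

>>> arm_command([
  [1,0.053,-0.237,-0.0555,0,30,0],
  [1,0.053,-0.237,-0.0555,0,30,0],
  [1,0.053,-0.237,-0.0555,0,30,0],
  [1,0.053,-0.237,-0.0555,0,30,0],
  [1,0.053,-0.237,-0.0555,0,30,0],
  [1,0.053,-0.237,-0.0555,0,30,0],
  [1,0.053,-0.237,-0.0555,0,30,0],
])

```text
time: 2.82
tcp_pos: [0.4405, -0.1892, 0.2004]
ee_rot: [3.14, 0.002, -3.14]
force: [0.2, 0.3, 0.4]
grip_width: 0.0854
```

```bash
python3 - <<'E'
from shot import *
st,p,d=shot("w3");print(st['time'],st['tcp_pos'],st['ee_rot'],st['qpos'])
E
```

```text
2.825 [ 0.44054407 -0.18924454  0.20043617] [ 3.14031725e+00  2.06666083e-03 -3.14000269e+00] [-0.55265727  0.15217931  1.75044474  0.00229836  1.2378834  -2.1257948 ]
```

View pics/w3.png

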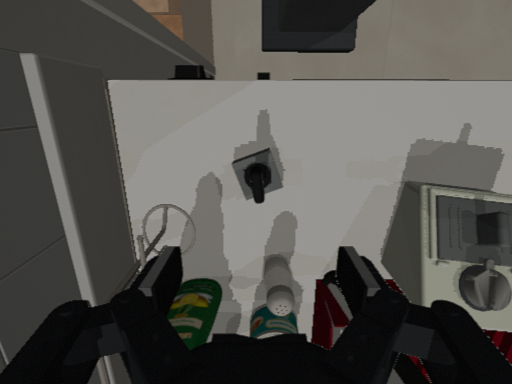

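```bash
python3 - <<'E'
from shot import *
st,p,d=pickle.load(open("w3.pkl","rb"))
q=p[140:215,225:295];q=np.clip(q.astype(float)*2.2,0,255).astype(np.uint8)
cv2.imwrite("pics/w3c.png",cv2.resize(q[:,:,::-1],None,fx=7.8,fy=7.8,interpolation=cv2.INTER_LANCZOS4))
K,T=cam("wrist",st);C=cloud(K,T,d)
print((C[165:206:2,244:276:2,2]*1000).round(0).astype(int))
m=np.zeros(d.shape,bool);m[150:210,235:285]=1
P=C[m&(C[...,2]>.055)&(C[...,2]<.085)]
print(len(P),P.mean(0),P.min(0),P.max(0))
xy=P[:,:2]-P[:,:2].mean(0);print(np.linalg.svd(xy,full_matrices=False)[1:],)
S=C[m&(C[...,2]>.014)&(C[...,2]<.0225)];print("stand rect",cv2.minAreaRect((S[:,:2]*1000).astype(np.float32)))
E
```

```text
[[ 19  20  19  24  23  24  24  24  24  24  23  20  21  22  20  19]
 [ 18  20  24  24  45  49  50  49  24  24  25  23  20  21  20  18]
 [  7  23  23  47  57  58  60  59  47  25  25  24  24  20  21  20]
 [ 14  24  23  61  65  67  68  67  55  25  25  24  24  20  20  21]
 [ 24  25  24  67  70  72  72  71  66  24  24  25  24  23  20  20]
 [ 24  25  24  70  73  72  70  72  69  25  24  22  24  24  20  21]
 [ 23  23  24  71  72  73  72  73  69  24  23  25  25  24  21  20]
 [ 24  25  24  69  71  72  72  71  70  51  24  22  24  22  20  19]
 [ 25  24  24  69  71  72  72  73  71  64  24  25  24  16  20  21]
 [ 21  24  24  64  71  72  74  72  72  64  24  23  24  20  19  21]
 [ 19  20  24  24  71  71 343  73  71  64  24  24  20  19  20  19]
 [ 20  21  20  24  72  73  72  72  71  69  25  20  20  19  20  19]
 [ 19  21  20  20  71  70  74  72  72  68  21  18  20  21  20  20]
 [ 20  21  20  20  70  72  72  73  70  70  18  20  19  21   0  -2]
 [ 21  20  19  20  69  71  72  73  74  71  20   0   0   1   0   0]
 [ 21  19  20  20  64  72  72  72  71  72  -1   1   1   1  -1  -1]
 [ 19  21  20  20  20  71  72  73  71  71   1  -1   0   1   0  -1]
 [  1  21  20   1   1  70  73  72  72  71  -1   0   0  -1  -1  -1]
 [  0  -1  -1   1   1  72  70  73  71  71   0   1   0   0   0   0]
 [  1   0   0   0   1   0  69  70   0  -1   1   0   0   1  -1  -1]
 [ -1   0   1   0   0   1   1   0   0   0   1   0   0   0  -1   0]]
399 [ 0.44101949 -0.19198263  0.06996169] [ 0.42549345 -0.19924355  0.05526925] [ 0.4609711  -0.18500305  0.07377458]
(array([0.20517801, 0.07087042]), array([[ 0.99144393,  0.13053329],
       [ 0.13053329, -0.99144393]]))
stand rect ((443.560791015625, -192.30197143554688), (50.451316833496094, 50.331180572509766), 20.250057220458984)
```

View pics/w3c.png

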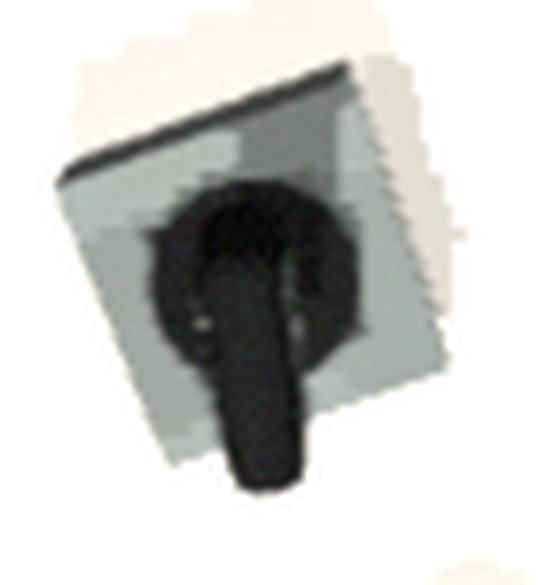

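```bash
python3 - <<'E'
from shot import *
st,p,d=pickle.load(open("w3.pkl","rb"))
K,T=cam("wrist",st);C=cloud(K,T,d)
m=np.zeros(d.shape,bool);m[150:210,235:285]=1
P=C[m&(C[...,2]>.0685)&(C[...,2]<.077)]
xy=P[:,:2];c=xy.mean(0);v=np.linalg.svd(xy-c,full_matrices=False)[2][0];print(c,np.degrees(np.arctan(v[1]/v[0])),cv2.minAreaRect((xy*1000).astype(np.float32)))
S=C[m&(C[...,2]>.0225)&(C[...,2]<.027)];print(cv2.minAreaRect((S[:,:2]*1000).astype(np.float32)),S.mean(0))
k=np.radians(8);rel([.443,-.192,.090],axes([0,0,-1],[-np.cos(k),-np.sin(k),0]))
E
```

```text
[ 0.44241616 -0.19204363] 8.07333274601055 ((443.4390869140625, -191.98907470703125), (34.87419891357422, 11.767560958862305), 7.985388278961182)
((441.89825439453125, -192.46746826171875), (30.169273376464844, 33.03240203857422), 0.6253273487091064) [ 0.44091775 -0.19121419  0.0240736 ]
shift [-0.0021 -0.0028  0.1104] turn [ 0.06  0.12 -7.89] len 0.11 7.9
```

>>> arm_command([
  [1,-0.003,-0.003,0.05,0,0,-8],
  [1,-0.003,-0.003,0.1,0,0,-8],
  [1,-0.003,-0.003,0.13,0,0,-8],
  [1,-0.003,-0.003,0.13,0,0,-8],
])

```text
time: 3.38
tcp_pos: [0.4424, -0.1916, 0.0682]
ee_rot: [3.137, -0.003, -3.0]
force: [-0.2, -0.2, 0.9]
grip_width: 0.0853
```

```bash
python3 - <<'E'
from shot import *
st,p,d=shot("w4");print(st['time'],st['tcp_pos'],st['ee_rot'],st['qpos'])
k=np.radians(8);rel([.4434,-.192,.036],axes([0,0,-1],[-np.cos(k),-np.sin(k),0]))
K,T=cam("wrist",st);C=cloud(K,T,d)
P=C[(C[...,2]>.066)&(C[...,2]<.078)&(abs(C[...,0]-.443)<.03)&(abs(C[...,1]+.192)<.03)]
print(cv2.minAreaRect((P[:,:2]*1000).astype(np.float32)))
E
```

```text
3.375 [ 0.44239114 -0.19161346  0.06818144] [ 3.13701615e+00 -2.84269116e-03 -3.00013457e+00] [-5.54482664e-01  2.96130539e-01  1.93641197e+00  2.13341988e-03
  9.14166901e-01 -2.26803724e+00]
shift [0.0003 0.0007 0.0337] turn [0.12 0.01 0.09] len 0.034 0.1
((443.147216796875, -192.23162841796875), (35.54314041137695, 11.676859855651855), 8.501605987548828)
```

View pics/w4.png

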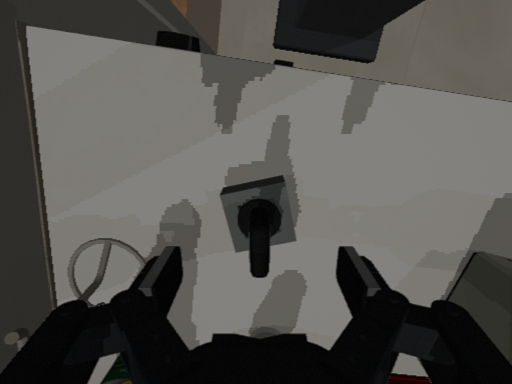

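>>> arm_command([
  [1,0,0.0005,0.032,0,0,0.5],
  [1,0,0.0005,0.032,0,0,0.5],
  [-0.5,0,0.0005,0.032,0,0,0.5],
  [-1,0,0.0005,0.032,0,0,0.5],
  [-1,0,0.0005,0.032,0,0,0.5],
  [-1,0,0.0005,0.032,0,0,0.5],
  [-1,0,0.0005,0.032,0,0,0.5],
  [-1,0,0.0005,0.032,0,0,0.5],
], squeeze=80)

```text
time: 4.42
tcp_pos: [0.4441, -0.1936, 0.0385]
ee_rot: [3.141, 0.002, -3.011]
force: [-1.2, 0.0, 5.3]
grip_width: 0.0109
```

```bash
python3 - <<'E'
from shot import *
st,p,d=shot("w5");print(st)
crop(p,"w5c",190,150,140,110)
E
```

```text
{'time': 4.425, 'qpos': array([-5.56020702e-01,  3.36948632e-01,  1.97224581e+00,  2.17028799e-03,
        8.31282427e-01, -2.25880759e+00]), 'joint_vel': array([-0.0002901 ,  0.00077239,  0.00205138,  0.00121209, -0.00200121,
       -0.00060186]), 'joint_torque': array([-1.52068608e-01, -3.47429788e+01, -1.58234900e+01, -1.62800815e-02,
       -3.54277538e-01,  1.08726570e-05]), 'tcp_pos': array([ 0.44408842, -0.1935689 ,  0.0384785 ]), 'ee_rot': array([ 3.14106053e+00,  1.88025024e-03, -3.01106432e+00]), 'force': array([-1.24376091,  0.02231557,  5.27135154]), 'torque': array([0.12154407, 0.17004587, 0.01016064]), 'grip_width': 0.010926360901807576}
crop w5c 190 150 scale 5.363636363636363
```

View pics/w5.png

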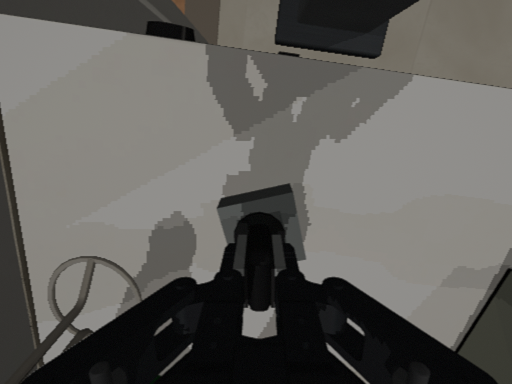

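>>> arm_command([
  [-1,0,0,-0.03,0,0,0],
  [-1,0,0,-0.08,0,0,0],
  [-1,0,0,-0.14,0,0,0],
  [-1,0,0,-0.16,0,0,0],
  [-1,0,0,-0.16,0,0,0],
  [-1,0,0,-0.16,0,0,0],
])

```text
time: 5.22
tcp_pos: [0.4427, -0.193, 0.1964]
ee_rot: [3.139, -0.001, -3.011]
force: [-0.0, 0.1, 0.1]
grip_width: 0.0109
```

```bash
python3 - <<'E'
from shot import *
st,p,d=shot("w6");print(st['time'],st['tcp_pos'],st['ee_rot'],st['force'],st['torque'],st['grip_width'])
q=np.clip(p.astype(float)*3,0,255).astype(np.uint8)
crop(q,"w6c",205,180,110,130)
c=r.calibration("wrist");K=c['mtx'];T=c['T_tool_cam'];C=cloud(K,T,d)
for row in range(195,320,5):
    print(row,[tuple((C[row,u]*1000).round(0).astype(int)) for u in range(240,282,6)])
E
```

```text
5.225 [ 0.44269552 -0.19303633  0.19644153] [ 3.13883654e+00 -9.05624914e-04 -3.01114075e+00] [-0.01886988  0.09053876  0.07189433] [-0.00225019 -0.03423189 -0.00636554] 0.010862281890257211
crop w6c 205 180 scale 4.538461538461538
195 [(np.int64(-34), np.int64(-26), np.int64(197)), (np.int64(-26), np.int64(-16), np.int64(175)), (np.int64(-26), np.int64(-9), np.int64(175)), (np.int64(-27), np.int64(-2), np.int64(176)), (np.int64(-33), np.int64(6), np.int64(196)), (np.int64(-33), np.int64(14), np.int64(196)), (np.int64(-33), np.int64(22), np.int64(196))]
200 [(np.int64(-41), np.int64(-26), np.int64(197)), (np.int64(-41), np.int64(-18), np.int64(197)), (np.int64(-41), np.int64(-10), np.int64(197)), (np.int64(-40), np.int64(-2), np.int64(196)), (np.int64(-41), np.int64(6), np.int64(197)), (np.int64(-40), np.int64(14), np.int64(195)), (np.int64(-41), np.int64(22), np.int64(197))]
205 [(np.int64(-47), np.int64(-26), np.int64(196)), (np.int64(-47), np.int64(-18), np.int64(196)), (np.int64(-48), np.int64(-10), np.int64(198)), (np.int64(-47), np.int64(-2), np.int64(196)), (np.int64(-47), np.
[... 6385 characters left out ...]
, (np.int64(0), np.int64(7), np.int64(-47))]
310 [(np.int64(-3), np.int64(-9), np.int64(-47)), (np.int64(-213), np.int64(-20), np.int64(186)), (np.int64(-16), np.int64(-4), np.int64(-32)), (np.int64(-15), np.int64(-1), np.int64(-34)), (np.int64(-17), np.int64(2), np.int64(-32)), (np.int64(-143), np.int64(12), np.int64(109)), (np.int64(-4), np.int64(7), np.int64(-46))]
315 [(np.int64(-5), np.int64(-9), np.int64(-48)), (np.int64(-213), np.int64(-20), np.int64(176)), (np.int64(-211), np.int64(-11), np.int64(175)), (np.int64(-210), np.int64(-2), np.int64(173)), (np.int64(-150), np.int64(5), np.int64(108)), (np.int64(-149), np.int64(12), np.int64(108)), (np.int64(-7), np.int64(7), np.int64(-46))]
```

View pics/w6c.png

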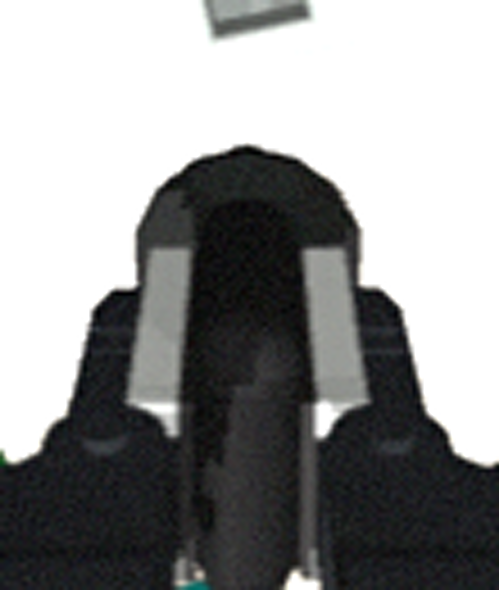

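```bash
cat >> h.py <<'E'
LM=np.array([.5365,.0467,.115]);YAW=-6.7;SL=-7.
def lock(lm=None,yaw=None):
    lm=LM if lm is None else lm;a=np.radians(YAW if yaw is None else yaw)
    X=np.array([np.cos(a)*.8660254,np.sin(a)*.8660254,.5]);Y=np.array([-np.sin(a),np.cos(a),0]);return lm,X,Y,np.cross(X,Y)
def lockpose(h,ang,tip=(.0005,0,.0305),dx=0,dy=0):
    "TCP pose: tip at height h over mouth, slot angle ang (deg ccw of x)"
    lm,X,Y,Z=lock();a=np.radians(ang);k=np.cos(a)*X+np.sin(a)*Y
    M=axes(-Z,-k);return lm+X*dx+Y*dy+Z*h-M@np.array(tip),M
def tipinlock(st,tip=(.0005,0,.0305)):
    lm,X,Y,Z=lock();B=R.from_euler('xyz',st['ee_rot']).as_matrix();P=st['tcp_pos']+B@np.array(tip)-lm
    k=-B[:,0];return np.array([P@X,P@Y,P@Z]).round(4),'ang',np.degrees(np.arctan2(k@Y,k@X)).round(2),'tilt',np.degrees(np.arccos(-B[:,2]@Z)).round(2)
E
python3 - <<'E'
from h import *
rel(*lockpose(.05,SL)); print(lockpose(.05,SL)[0])
E
```

```text
shift [-0.0857  0.2351  0.0118] turn [  2.05 -30.23  20.64] len 0.25 36.7
[0.49694462 0.05128534 0.18496318]
```

>>> arm_command([
  [-1,-0.0857,0.235,0.0118,2,-30.2,20.6],
  [-1,-0.0857,0.235,0.0118,2,-30.2,20.6],
  [-1,-0.0857,0.235,0.0118,2,-30.2,20.6],
  [-1,-0.0857,0.235,0.0118,2,-30.2,20.6],
  [-1,-0.0857,0.235,0.0118,2,-30.2,20.6],
  [-1,-0.0857,0.235,0.0118,2,-30.2,20.6],
  [-1,-0.0857,0.235,0.0118,2,-30.2,20.6],
])

```text
time: 6.15
tcp_pos: [0.4975, 0.0502, 0.1854]
ee_rot: [3.073, 0.52, 2.886]
force: [-0.6, 2.0, 0.2]
grip_width: 0.011
```

```bash
python3 - <<'E'
from shot import *
st,p,d=shot("w7");print(st['time'],st['tcp_pos'],st['qpos'],st['force'],tipinlock(st))
crop(p,"w7c",160,60,220,190)
rel(*lockpose(.02,SL),st)
E
```

```text
6.15 [0.49752029 0.0502266  0.1853896 ] [ 0.00747697 -0.0247171   2.12644918 -0.12612021  0.52284816 -1.23325143] [-0.64489399  1.96838525  0.19639549] (array([ 0.0008, -0.001 ,  0.05  ]), 'ang', np.float64(-6.89), 'tilt', np.float64(0.05))
crop w7c 160 60 scale 3.1052631578947367
shift [0.0009 0.0009 0.03  ] turn [-0.04  0.02  0.11] len 0.03 0.1
```

View pics/w7c.png

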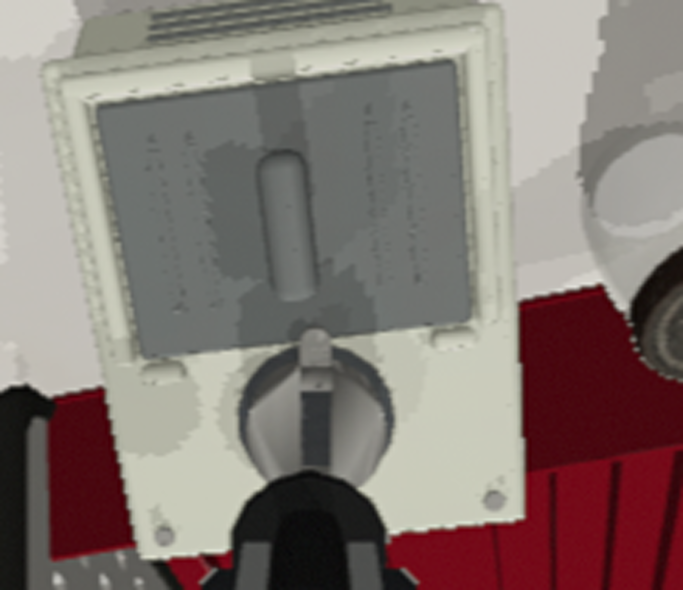

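```bash
cat > meas.py <<'E'
from shot import *
from scipy.optimize import least_squares
def drum(nm,lmz=None):
    st,p,d=pickle.load(open(nm+".pkl","rb"));K,T=cam("wrist",st);C=cloud(K,T,d)
    lm,X,Y,Z=lock();Q=(C-lm)@np.c_[X,Y,Z]
    near=(np.hypot(Q[...,0],Q[...,1])<.028)&(d>0)
    top=near&(abs(Q[...,2])<.006)
    P=Q[top];print(nm,'n',len(P),'z med',np.median(P[:,2]).round(4))
    # robust lateral boundary: for rows, min/max of y among top (x from -15 to +10mm)
    M=(top*255).astype(np.uint8)
    cs,_=cv2.findContours(M,cv2.RETR_EXTERNAL,cv2.CHAIN_APPROX_NONE);ct=max(cs,key=cv2.contourArea)
    H=cv2.convexHull(ct)[:,0,:];q=Q[H[:,1],H[:,0]]
    q=q[np.hypot(q[:,0],q[:,1])>.016]
    s=least_squares(lambda a:np.hypot(q[:,0]-a[0],q[:,1]-a[1])-.020,[0,0],loss='soft_l1',f_scale=.0006)
    print(' centre offset in lock frame',s.x.round(4),'pts',len(q),'res',np.abs(s.fun).mean().round(4))
    zs=Q[...,2];S=near&(zs<-.005)&(np.hypot(Q[...,0],Q[...,1])<.016)
    w=Q[S][:,:2]
    if len(w)>20:
        v=np.linalg.svd(w-w.mean(0),full_matrices=False)[2][0];v*=np.sign(v[0]);print(' slot mean',w.mean(0).round(4),'ang',np.degrees(np.arctan2(v[1],v[0])).round(1),len(w))
E
python3 - <<'E'
from meas import *
for n in("w1","w2","w7"):drum(n)
E
```

```text
w1 n 1048 z med -0.0001
 centre offset in lock frame [ 0.0002 -0.0002] pts 22 res 0.0013
 slot mean [0.0037 0.0007] ang -7.6 188
w2 n 1644 z med -0.0001
 centre offset in lock frame [0.0002 0.0001] pts 22 res 0.0017
 slot mean [0.0036 0.0009] ang -7.3 302
w7 n 1212 z med -0.0001
 centre offset in lock frame [-0.0005  0.0002] pts 20 res 0.0017
 slot mean [ 0.0032 -0.0005] ang -4.6 253
```

>>> arm_command([
  [-1,0.0009,0.0012,0.02,0,0,0],
  [-1,0.0009,0.0012,0.04,0,0,0],
  [-1,0.0009,0.0012,0.04,0,0,0],
  [-1,0.0009,0.0012,0.04,0,0,0],
])

```text
time: 6.7
tcp_pos: [0.5176, 0.0487, 0.1518]
ee_rot: [3.072, 0.522, 2.884]
force: [-0.8, -0.2, -0.9]
grip_width: 0.0108
```

```bash
python3 - <<'E'
from meas import *
st,p,d=shot("w8");print(st['time'],st['tcp_pos'],st['qpos'],st['force'],tipinlock(st))
crop(p,"w8c",200,100,130,110);drum("w8")
E
```

```text
6.7 [0.51764793 0.04870458 0.1517995 ] [ 0.00319538  0.052594    2.15408128 -0.15230999  0.41603363 -1.20516404] [-0.76653407 -0.22472152 -0.89509164] (array([ 0.0016, -0.0002,  0.0108]), 'ang', np.float64(-7.0), 'tilt', np.float64(0.17))
crop w8c 200 100 scale 5.363636363636363
w8 n 1146 z med -0.0001
 centre offset in lock frame [-0.0003  0.0002] pts 19 res 0.0011
 slot mean [-0.0038  0.0007] ang 31.0 128
```

View pics/w8c.png

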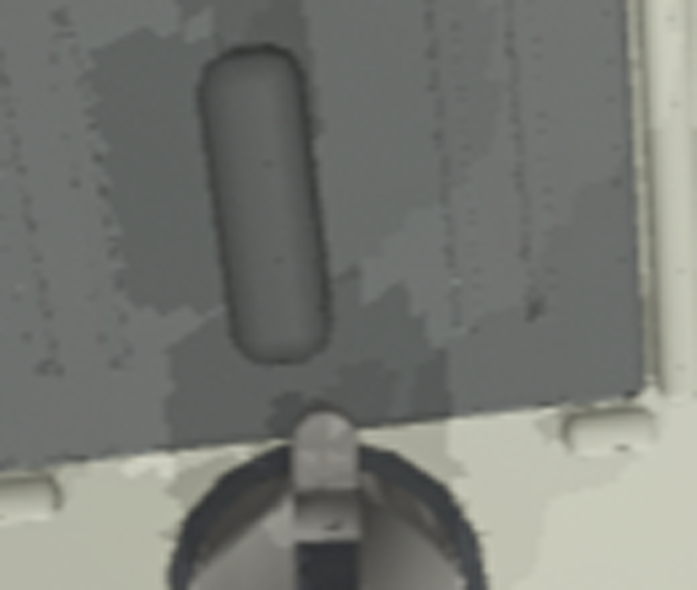

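```bash
python3 - <<'E'
from meas import *
st,p,d=pickle.load(open("w8.pkl","rb"))
q=np.clip(p.astype(float)*1.6,0,255).astype(np.uint8)
crop(q,"w8e",205,165,110,82)
E
```

```text
crop w8e 205 165 scale 7.181818181818182
```

View pics/w8e.png

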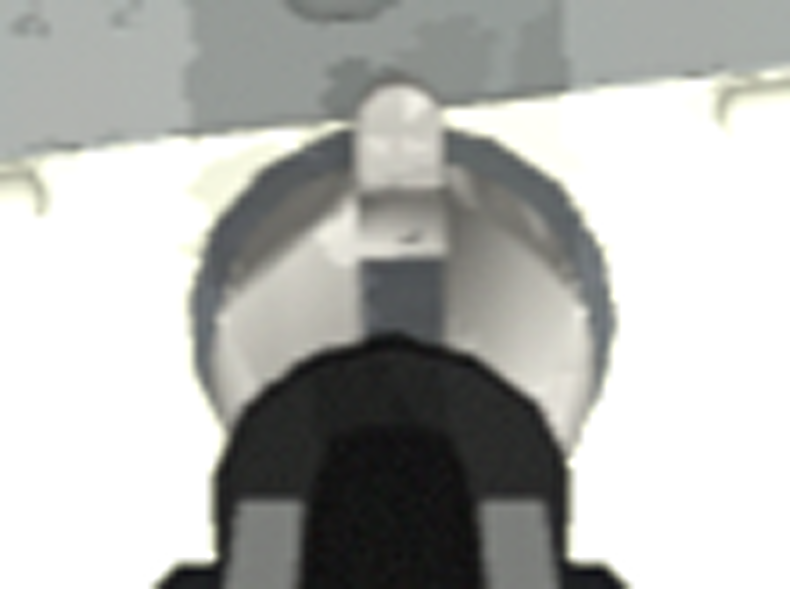

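>>> arm_command([
  [-1,0.0016,0.0008,0.004,0,0,0],
  [-1,0.0016,0.0008,0.008,0,0,0],
  [-1,0.0016,0.0008,0.012,0,0,0],
  [-1,0.0016,0.0008,0.014,0,0,0],
  [-1,0.0016,0.0008,0.014,0,0,0],
])

```text
time: 7.38
tcp_pos: [0.5233, 0.0499, 0.1384]
ee_rot: [3.072, 0.522, 2.885]
force: [-0.4, 0.7, -0.8]
grip_width: 0.0111
```

```bash
cat > s.py <<'E'
from h import *
st=r.state();lm,X,Y,Z=lock();print(st['time'],tipinlock(st),'F lock',(np.c_[X,Y,Z].T@st['force']).round(1),'T',(np.c_[X,Y,Z].T@st['torque']).round(2),st['grip_width'].round(4),st['qpos'].round(2))
E
python3 s.py
```

```text
Traceback (most recent call last):
  File "s.py", line 2, in <module>
    st=r.state();lm,X,Y,Z=lock();print(st['time'],tipinlock(st),'F lock',(np.c_[X,Y,Z].T@st['force']).round(1),'T',(np.c_[X,Y,Z].T@st['torque']).round(2),st['grip_width'].round(4),st['qpos'].round(2))
                                                                                                                                                          ^^^^^^^^^^^^^^^^^^^^^^
AttributeError: 'float' object has no attribute 'round'
```

```bash
sed -i "s/st\['grip_width'\].round(4)/round(st['grip_width'],4)/" s.py; python3 s.py
```

```text
7.375 (array([-0.0004,  0.0017, -0.0035]), 'ang', np.float64(-6.92), 'tilt', np.float64(0.14)) F lock [-0.8  0.7 -0.4] T [ 0.02  0.29 -0.01] 0.0111 [ 0.01  0.08  2.17 -0.17  0.38 -1.19]
```

>>> arm_command([
  [-1,0,0,0.003,0,0,0],
  [-1,0,0,0.006,0,0,0],
  [-1,0,0,0.008,0,0,0],
  [-1,0,0,0.009,0,0,0],
  [-1,0,0,0.009,0,0,0],
])

```text
time: 8.0
tcp_pos: [0.5277, 0.0494, 0.1309]
ee_rot: [3.072, 0.522, 2.885]
force: [-1.6, 0.3, 0.4]
grip_width: 0.0109
```

```bash
python3 s.py
```

```text
8.0 (array([-0.0003,  0.0017, -0.0122]), 'ang', np.float64(-6.92), 'tilt', np.float64(0.15)) F lock [-1.2  0.1  1.1] T [0.01 0.37 0.05] 0.0109 [ 0.    0.1   2.17 -0.18  0.35 -1.18]
```

>>> arm_command([
  [-1,0,0,0.001,0,0,0],
  [-1,0,0,0.001,0,0,5],
  [-1,0,0,0.001,0,0,10],
  [-1,0,0,0.001,0,0,15],
  [-1,0,0,0.001,0,0,20],
  [-1,0,0,0.001,0,0,25],
  [-1,0,0,0.001,0,0,25],
], squeeze=110)

```text
time: 8.88
tcp_pos: [0.5279, 0.0493, 0.1309]
ee_rot: [2.843, 0.441, 2.4]
force: [-8.6, 0.4, 10.4]
grip_width: 0.0105
```

```bash
python3 s.py
```

```text
8.875 (array([-0.    ,  0.0019, -0.0123]), 'ang', np.float64(-31.94), 'tilt', np.float64(0.21)) F lock [-2.3 -0.6 13.3] T [-0.18  0.59 -0.09] 0.0105 [ 0.    0.1   2.17 -0.18  0.35 -0.74]
```

>>> arm_command([
  [-1,0,0,0,0,0,5],
  [-1,0,0,0,0,0,10],
  [-1,0,0,0,0,0,15],
  [-1,0,0,0,0,0,20],
  [-1,0,0,0,0,0,24],
  [-1,0,0,0,0,0,26],
  [-1,0,0,0,0,0,28],
  [-1,0,0,0,0,0,28],
])

```text
time: 9.88
tcp_pos: [0.5282, 0.0496, 0.1311]
ee_rot: [2.674, 0.255, 1.918]
force: [-7.7, 1.8, 10.1]
grip_width: 0.0105
```

```bash
python3 s.py; python3 - <<'E'
from meas import *
st,p,d=shot("w9")
q=np.clip(p.astype(float)*1.3,0,255).astype(np.uint8);crop(q,"w9c",170,100,180,140)
E
```

```text
9.875 (array([ 0.0005,  0.0023, -0.0123]), 'ang', np.float64(-59.91), 'tilt', np.float64(0.24)) F lock [-1.8  0.9 12.7] T [0.12 0.62 0.07] 0.0105 [ 0.    0.1   2.17 -0.18  0.35 -0.25]
crop w9c 170 100 scale 4.214285714285714
```

View pics/w9c.png

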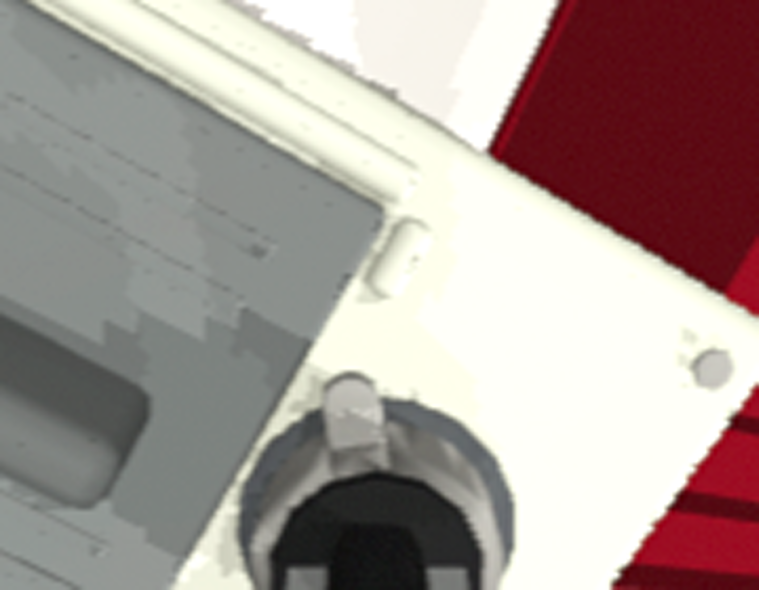

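>>> arm_command([
  [-1,0,0,0,0,0,2],
  [-1,0,0,0,0,0,4],
  [-1,0,0,0,0,0,6],
  [-1,0,0,0,0,0,6],
])

```text
time: 10.42
tcp_pos: [0.5283, 0.0496, 0.1311]
ee_rot: [2.652, 0.207, 1.822]
force: [-7.5, 1.4, 10.4]
grip_width: 0.0106
```

```bash
python3 s.py
```

```text
10.425 (array([ 0.0006,  0.0024, -0.0123]), 'ang', np.float64(-65.91), 'tilt', np.float64(0.26)) F lock [-1.4  0.6 12.8] T [0.12 0.57 0.05] 0.0106 [ 0.    0.1   2.17 -0.18  0.35 -0.15]
```

>>> arm_command([
  [-0.3,0,0,0,0,0,0],
  [-0.3,0,0,0,0,0,0],
  [-0.3,0,0,0,0,0,0],
  [-0.3,0,0,0,0,0,0],
])

```text
time: 10.92
tcp_pos: [0.5284, 0.0493, 0.1298]
ee_rot: [2.654, 0.207, 1.822]
force: [0.0, -1.0, 0.2]
grip_width: 0.03
```

```bash
python3 s.py
```

```text
10.925 (array([ 0.0001,  0.002 , -0.0135]), 'ang', np.float64(-65.93), 'tilt', np.float64(0.15)) F lock [ 0.3 -1.   0.1] T [-0.02  0.25 -0.  ] 0.03 [ 0.    0.1   2.17 -0.18  0.35 -0.15]
```

>>> arm_command([
  [-0.3,0,0,-0.02,0,0,0],
  [-0.3,0,0,-0.05,0,0,0],
  [-0.3,0,0,-0.09,0,0,0],
  [-0.3,0,0,-0.1,0,0,-30],
  [-0.3,0,0,-0.1,0,0,-30],
  [-0.3,0,0,-0.1,0,0,-30],
  [-0.3,0,0,-0.1,0,0,-60],
  [-0.3,0,0,-0.1,0,0,-60],
  [-0.3,0,0,-0.1,0,0,-66],
  [-0.3,0,0,-0.1,0,0,-66],
  [-0.3,0,0,-0.1,0,0,-66],
])

```text
time: 12.3
tcp_pos: [0.4784, 0.0552, 0.2163]
ee_rot: [-3.141, 0.526, 3.025]
force: [0.1, -0.4, -0.1]
grip_width: 0.03
```

```bash
python3 s.py; python3 - <<'E'
from meas import *
st,p,d=shot("w10")
q=np.clip(p.astype(float)*1.3,0,255).astype(np.uint8);crop(q,"w10c",170,60,180,190)
E
```

```text
12.3 (array([-0.0006,  0.0016,  0.0866]), 'ang', np.float64(0.03), 'tilt', np.float64(0.15)) F lock [ 0.  -0.4 -0.2] T [0.   0.26 0.04] 0.03 [ 0.02 -0.09  2.1  -0.12  0.62 -1.35]
crop w10c 170 60 scale 3.1052631578947367
```

View pics/w10c.png

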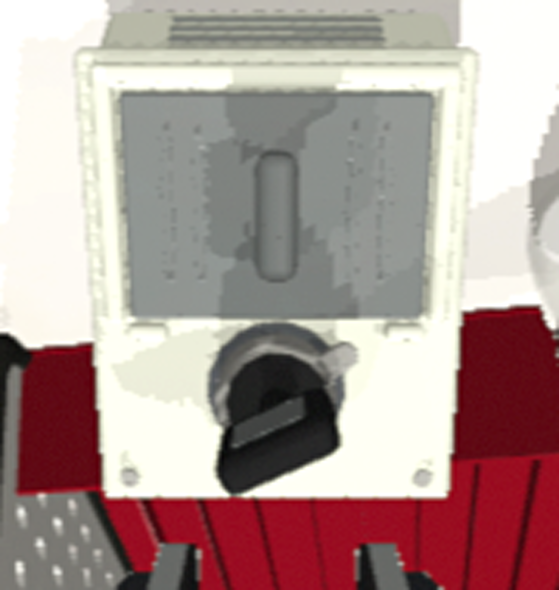

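```bash
python3 - <<'E'
from meas import *
st,p,d=pickle.load(open("w10.pkl","rb"));K,T=cam("wrist",st);C=cloud(K,T,d)
lm,X,Y,Z=lock();Q=(C-lm)@np.c_[X,Y,Z]
b=(abs(Q[...,0]+.06)<.03)&(abs(Q[...,1])<.02)&(d>0)
t=Q[b&(Q[...,2]>.012)&(Q[...,2]<.026)];print('pull',len(t),np.median(t[:,2]),cv2.minAreaRect((t[:,:2]*1000).astype(np.float32)))
b=(abs(Q[...,0]+.06)<.03)&(abs(Q[...,1]-.03)<.012)&(d>0);print('panel z',np.median(Q[b][:,2]))
b=(np.hypot(Q[...,0],Q[...,1])<.04)&(Q[...,2]>.046)&(Q[...,2]<.06)
t=Q[b];print('bow top',len(t),np.median(t[:,2]),cv2.minAreaRect((t[:,:2]*1000).astype(np.float32)))
b=(np.hypot(Q[...,0],Q[...,1])<.03)&(Q[...,2]>.001)&(Q[...,2]<.008)
t=Q[b];print('collar',len(t),np.median(t[:,2]),t.mean(0),cv2.minAreaRect((t[:,:2]*1000).astype(np.float32)))
E
```

```text
pull 522 0.018470079491524093 ((-59.656410217285156, 0.10428428649902344), (35.573490142822266, 10.797151565551758), 0.16868121922016144)
panel z -0.00976211780579907
bow top 571 0.05135302809171045 ((-0.3465695381164551, 0.5176753997802734), (11.92431926727295, 35.67011260986328), 24.48816680908203)
collar 414 0.004014498311212021 [-0.00756256 -0.0026212   0.00389471] ((-8.003402709960938, -3.1842784881591797), (21.115333557128906, 37.84759521484375), 17.124074935913086)
```

>>> arm_command([
  [0.1,0.059,-0.0015,0,0,0,0],
  [0.1,0.059,-0.0015,0.03,0,0,0],
  [0.1,0.059,-0.0015,0.07,0,0,0],
  [0.1,0.059,-0.0015,0.09,0,0,0],
  [0.1,0.059,-0.0015,0.09,0,0,0],
  [0.1,0.059,-0.0015,0.09,0,0,0],
])

```text
time: 13.1
tcp_pos: [0.4726, 0.0543, 0.1095]
ee_rot: [-3.141, 0.527, 3.026]
force: [-0.5, -0.3, -0.0]
grip_width: 0.047
```

```bash
python3 - <<'E'
from meas import *
st=r.state();print(st['force'],st['grip_width'],tipinlock(st,(0,0,0)))
E
```

```text
[-0.52303188 -0.30351656 -0.01162421] 0.04695588182385858 (array([-0.0585,  0.0001,  0.0274]), 'ang', np.float64(0.05), 'tilt', np.float64(0.19))
```

>>> arm_command([
  [0.1,0.001,0,0.016,0,0,0],
  [0.1,0.001,0,0.031,0,0,0],
  [0.1,0.001,0,0.031,0,0,0],
  [-0.6,0.001,0,0.031,0,0,0],
  [-1,0.001,0,0.031,0,0,0],
  [-1,0.001,0,0.031,0,0,0],
  [-1,0.001,0,0.031,0,0,0],
  [-1,0.001,0,0.031,0,0,0],
], squeeze=70)

```text
time: 14.1
tcp_pos: [0.4872, 0.0526, 0.0829]
ee_rot: [-3.141, 0.528, 3.026]
force: [-5.2, 0.4, 6.0]
grip_width: 0.0104
```

```bash
python3 - <<'E'
from meas import *
st=r.state();print(st['force'],st['grip_width'],tipinlock(st,(0,0,0)))
E
```

```text
[-5.16179386  0.38759821  5.96158483] 0.010379767074213585 (array([-0.0591,  0.0002, -0.003 ]), 'ang', np.float64(0.08), 'tilt', np.float64(0.28))
```

Gripped (no tips buried). Lift slowly along the normal.

>>> arm_command([
  [-1,0,0,-0.004,0,0,0],
  [-1,0,0,-0.01,0,0,0],
  [-1,0,0,-0.02,0,0,0],
  [-1,0,0,-0.04,0,0,0],
  [-1,0,0,-0.07,0,0,0],
  [-1,0,0,-0.1,0,0,0],
  [-1,0,0,-0.1,0,0,0],
  [-1,0,0,-0.1,0,0,0],
])

```text
time: 15.1
tcp_pos: [0.4368, 0.0585, 0.1678]
ee_rot: [-3.141, 0.526, 3.026]
force: [-0.4, 0.4, -0.5]
grip_width: 0.0104
```

```bash
python3 - <<'E'
from meas import *
st,p,d=shot("w11");print(st['force'],st['grip_width'],st['tcp_pos'],tipinlock(st,(0,0,0)))
K=r.calibration("wrist")['mtx'];T=r.calibration("wrist")['T_tool_cam'];C=cloud(K,T,d)
for (u,v) in [(230,170),(290,170),(225,200),(300,200),(258,165)]:print(u,v,(C[v,u]*1000).round(1))
E
```

```text
[-0.42845498  0.40519599 -0.53126269] 0.010430995654164837 [0.43682581 0.05848873 0.16777752] (array([-0.0605,  0.0001,  0.0959]), 'ang', np.float64(0.08), 'tilt', np.float64(0.14))
230 170 [ 21.  -28.6 111.5]
290 170 [ 20.7  29.5 112.7]
225 200 [ 28.4 -20.6   6.7]
300 200 [28.2 23.7  7. ]
258 165 [ 25.4  -1.5 113.7]
```

View pics/w11.png

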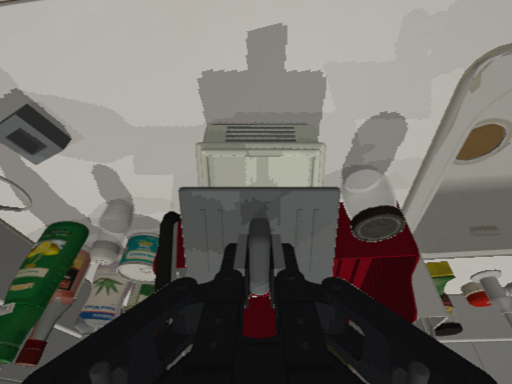

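```bash
python3 - <<'E'
from h import *
rel([.43,.205,.2],axes([0,0,-1],[0,1,0]))
E
```

```text
shift [ 0.004   0.1448 -0.0403] turn [21.79 24.57 81.31] len 0.15 87.7
```

>>> arm_command([
  [-1,0.004,0.145,-0.04,21.8,24.6,81.3],
  [-1,0.004,0.145,-0.04,21.8,24.6,81.3],
  [-1,0.004,0.145,-0.04,21.8,24.6,81.3],
  [-1,0.004,0.145,-0.04,21.8,24.6,81.3],
  [-1,0.004,0.145,-0.04,21.8,24.6,81.3],
  [-1,0.004,0.145,-0.04,21.8,24.6,81.3],
  [-1,0.004,0.145,-0.04,21.8,24.6,81.3],
  [-1,0.004,0.145,-0.04,21.8,24.6,81.3],
  [-1,0.004,0.145,-0.04,21.8,24.6,81.3],
  [-1,0.004,0.145,-0.04,21.8,24.6,81.3],
  [-1,0.004,0.145,-0.04,21.8,24.6,81.3],
])

```text
time: 16.52
tcp_pos: [0.4306, 0.205, 0.1996]
ee_rot: [-3.141, 0.001, 1.572]
force: [-0.3, 0.0, -1.7]
grip_width: 0.0107
```

```bash
python3 - <<'E'
from shot import *
st,p,d=shot("w12");print(st['force'],st['qpos'],st['tcp_pos'],st['ee_rot'])
rel([.43,.205,.02],axes([0,0,-1],[0,1,0]),st)
q,_=r.grab_frame("scene");cv2.imwrite("pics/s2.png",q[:,:,::-1])
E
```

```text
[-0.3392147   0.02294745 -1.73784198] [ 2.98728692e-01  1.49933171e-01  1.75553306e+00 -6.89046137e-04
  1.23653001e+00  2.97473460e-01] [0.43055974 0.20495603 0.19957319] [-3.14139748e+00  7.40549028e-04  1.57227782e+00]
shift [ 0.0002 -0.0005  0.1796] turn [-0.01  0.04  0.08] len 0.18 0.1
```

View pics/w12.png

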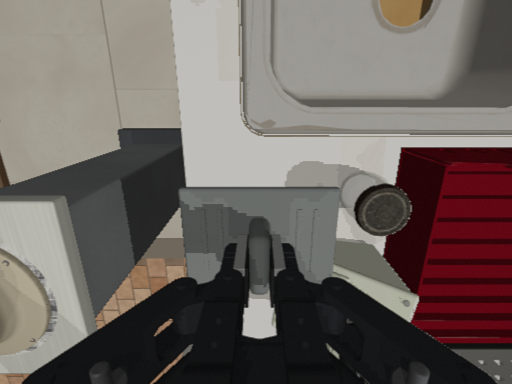

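View pics/s2.png

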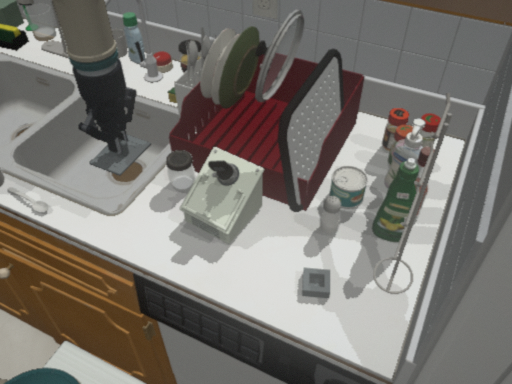

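```bash
python3 - <<'E'
from shot import *
st,p,d=pickle.load(open("w12.pkl","rb"));K,T=cam("wrist",st)
for u,v in [(300,137),(340,137),(255,137),(241,100),(190,160),(182,150),(300,165),(345,205)]:print(u,v,ray_z(K,T,u,v,0).round(3),px2w(K,T,u,v,d[v,u]).round(3))
E
```

```text
300 137 [0.481 0.246 0.   ] [0.481 0.246 0.002]
340 137 [0.531 0.246 0.   ] [0.531 0.246 0.   ]
255 137 [0.425 0.246 0.   ] [0.425 0.246 0.   ]
241 100 [0.408 0.289 0.   ] [ 0.408  0.289 -0.001]
190 160 [0.341 0.217 0.   ] [0.341 0.217 0.   ]
182 150 [0.332 0.229 0.   ] [ 0.106  0.096 -0.788]
300 165 [0.483 0.21  0.   ] [0.482 0.21  0.001]
345 205 [0.546 0.155 0.   ] [0.532 0.171 0.041]
```

>>> arm_command([
  [-1,-0.007,0,0.06,0,0,0],
  [-1,-0.007,0,0.11,0,0,0],
  [-1,-0.007,0,0.15,0,0,0],
  [-1,-0.007,0,0.17,0,0,0],
  [-1,-0.007,0,0.178,0,0,0],
  [-1,-0.007,0,0.18,0,0,0],
  [-1,-0.007,0,0.18,0,0,0],
])

```text
time: 17.5
tcp_pos: [0.4315, 0.1986, 0.0214]
ee_rot: [3.139, -0.001, 1.571]
force: [1.6, -0.4, -1.2]
grip_width: 0.0105
```

```bash
python3 - <<'E'
from shot import *
st,p,d=shot("w13");print(st['force'],st['tcp_pos'],st['ee_rot'])
K,T=cam("wrist",st);C=cloud(K,T,d)
m=(abs(C[...,0]-.43)<.045)&(abs(C[...,1]-.2)<.04)&(C[...,2]<.03)
print(np.median(C[m][:,2]),m.sum())
E
```

```text
[ 1.55191173 -0.35758652 -1.1644262 ] [0.43145638 0.19861976 0.02140926] [ 3.13864562e+00 -6.54585490e-04  1.57149986e+00]
0.014199140234450985 12575
```

View pics/w13.png

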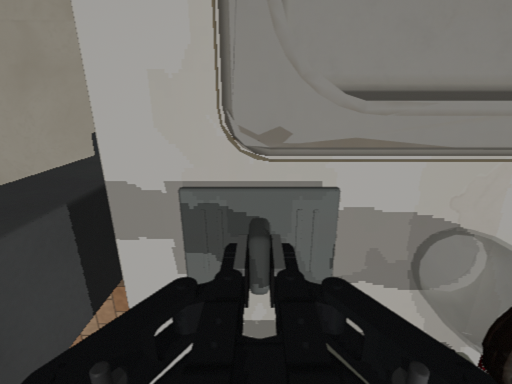

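>>> arm_command([
  [-1,0,0,0.004,0,0,0],
  [-1,0,0,0.007,0,0,0],
  [-1,0,0,0.008,0,0,0],
  [-1,0,0,0.0085,0,0,0],
  [-1,0,0,0.0085,0,0,0],
])

```text
time: 18.18
tcp_pos: [0.4309, 0.1984, 0.0132]
ee_rot: [3.14, -0.0, 1.571]
force: [-1.7, -0.4, 10.2]
grip_width: 0.0106
```

```bash
python3 - <<'E'
from shot import *
st=r.state();print(st['force'],st['torque'],st['tcp_pos'],st['ee_rot'])
E
```

```text
[-1.7392392  -0.38808042 10.15720982] [-0.2390542   0.46316848 -0.02452613] [0.43090928 0.19836306 0.01324915] [ 3.13993237e+00 -3.69184984e-04  1.57103873e+00]
```

Resting on the worktop. Release and retreat straight up.

>>> arm_command([
  [-0.2,0,0,0,0,0,0],
  [-0.2,0,0,0,0,0,0],
  [-0.2,0,0,0,0,0,0],
  [-0.2,0,0,0,0,0,0],
  [-0.2,0,0,-0.03,0,0,0],
  [-0.2,0,0,-0.08,0,0,0],
  [-0.2,0,0,-0.14,0,0,0],
  [-0.2,0,0,-0.18,0,0,0],
  [-0.2,0,0,-0.18,0,0,0],
  [-0.2,0,0,-0.18,0,0,0],
])

```text
time: 19.42
tcp_pos: [0.4298, 0.198, 0.1913]
ee_rot: [-3.141, 0.0, 1.571]
force: [0.2, -0.4, 0.0]
grip_width: 0.0343
```

```bash
python3 - <<'E'
from shot import *
st,p,d=shot("w14");print(st['time'],st['force'],st['tcp_pos'])
K,T=cam("wrist",st);C=cloud(K,T,d)
m=(abs(C[...,0]-.43)<.045)&(abs(C[...,1]-.198)<.032)&(d>0)
Q=C[m];a=Q[(Q[:,2]<.012)&(Q[:,2]>.002)];c=a.mean(0);n=np.linalg.svd(a-c,full_matrices=False)[2][2];print('panel',c,'tilt',np.arccos(abs(n[2])));b=Q[Q[:,2]>.028];print('pull top',np.median(b[:,2]),b[:,:2].mean(0))
for n in("scene","top"):
    q,dd=r.grab_frame(n);cv2.imwrite(f"pics/{n}9.png",q[:,:,::-1])
    K,T=cam(n);C=cloud(K,T,dd);lm,X,Y,Z=lock();Q=(C-lm)@np.c_[X,Y,Z]
    b=(np.hypot(Q[...,0],Q[...,1])<.04)&(Q[...,2]>.044)&(Q[...,2]<.06);t=Q[b];print(n,'bow top',len(t),np.median(t[:,2]),cv2.minAreaRect((t[:,:2]*1000).astype(np.float32)))
    if n=="scene":crop(q,"s9c",130,110,140,110)
E
```

```text
19.425 [ 0.2364865  -0.36705163  0.00986996] [0.42983372 0.19798498 0.1913423 ]
panel [0.43008395 0.1998744  0.00620455] tilt 0.0012693817926118158
pull top 0.2618713334405915 [0.43148253 0.20753109]
scene bow top 119 0.05102493016688478 ((0.5558969974517822, 2.304178237915039), (12.61037826538086, 36.75175857543945), 25.569618225097656)
crop s9c 130 110 scale 5.363636363636363
top bow top 89 0.04989913012124701 ((2.689727783203125, 2.336894989013672), (12.68249797821045, 35.15843963623047), 27.545530319213867)
```

View pics/s9c.png

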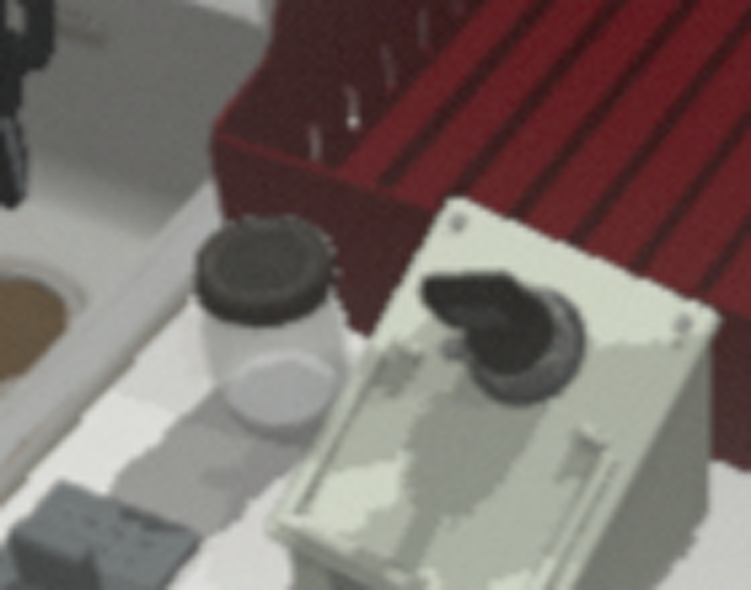

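View pics/top9.png

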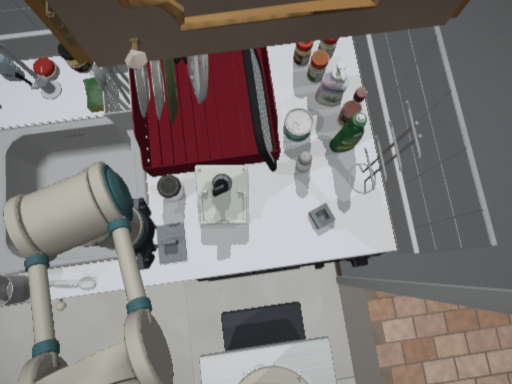

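```bash
python3 -c "
from station import r
print(r.job_done())"
```

```text
the job is handed in; nothing more can be done
None
```

The hatch is open: the key is left in the lock and the panel lies flat on the worktop. I handed the job in at about 19.5 s; no verdict is reported.

- **Key:** It went into the slot at the first press, about 7° clockwise of the face's x, so no search was needed. I then turned it clockwise towards the stop. After release the bow lay about 65° clockwise of x, and the pictures show the cam clear of the panel. The collar top was 4.0 mm above the drum, as it should be with the key fully home.
- **Panel:** I lifted it out by its pull and laid it, pull up, at about (0.43, 0.20). Its top surface measured 6.2 mm high with a tilt of 0.001 rad. Lowered to that pose, it was resting on the worktop before I let go.
- **Bystanders:** The jar, shaker and tin are upright in the last top picture, and the gripper hangs clear at z 0.19.

Three readings disagreed or failed:
- **Tip position:** The tip position worked out from the arm's pose read about 2 mm off the lock axis, while the wrist camera put the bow within 0.6 mm. The two fixed cameras put it 2.4 to 3.5 mm off; all are within the 5 mm limit.
- **Key stop:** I judged the stop from the pictures, because the wrist torque showed no clear rise there.
- **Pull height:** The final depth check of the pull's top failed because it picked up the gripper, so I have only the panel surface and the pictures for it.

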